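# Sweep ferrite rings through the gate into the slot

### The arm

A 6-joint arm with a two-finger parallel gripper is mounted at the origin on the work surface. World frame = base frame: x ahead of the robot, y to its left, z up, the work surface at z = 0. Lengths are in m, angles in rad, forces in N, time in s.
With the tool pointing down it reaches from about 0.35 to 0.975 m from the base axis. Payload 4.9 kg.
Tool frame: the origin (TCP) lies at the very end of the fingers, on their centre line; the grasp point (between the pads) lies 19 mm behind it; z points along the fingers, y is the line along which they close (so a half turn about z gives the same grasp; the last joint's range is limited). The gripper opens to 85 mm and grips with 20 to 120 N. Pads are 22 mm wide; open, the fingers measure 114 mm over their backs; the gripper's body (76 mm by 85 mm) begins 54 mm behind the grasp point. The pads swing forward as they close: fully open they stand 13 mm farther back than shut.
Start: joints at [-1.292, 0.053, 1.613, -0, 1.476, -0.119], TCP at [0.242, -0.576, 0.231] pointing down, gripper open.
Joint ranges: [-3.01, 3.01], [-1.01, 2.22], [0.06, 2.58], [-1.02, 4.17], [0.09, 2.62], [-3.14, 3.14]. Speed limits (rad/s): [2.57, 2.57, 3.14, 3.14, 3.14, 3.14].

### API

Orientations are given as a rotation vector (axis times angle).
In Python, from station import ctrl gives the robot as it stands. The module is installed in compiled form; this text tells all that it offers.
- The arm moves only by the tool jog_arm, never from a script. Its argument "steps" is a list of rows, each an object with "delta_rot": the turn, a rotation vector about the tool's x, y, z in degrees, a list of three; "linear": the shift along the tool's x, y, z in m, a list of three; "grip": the finger opening in m, from 0 to 0.0854. In form: [{"delta_rot": [rx, ry, rz], "linear": [x, y, z], "grip": grip}, ...]. A call has 1 to 10 rows; each row shifts and turns the commanded pose from where the row before left it, along the tool's axes as they then stand; what a row does not reach is not made up. A row lasts 1/10 s, in which the tool goes at most 50 mm and 8.59 degrees, less where a joint would pass 70% of its speed; a pose out of reach is approached as far as the arm can. A call with a gripper value outside its range is refused whole. The fingers move at their own pace and stop on an object; "newtons" is the grip in N (left out, the last holds). Time passes only in rows, so rows that do not move let the fingers close. It gives the time, the measured TCP pose, the force, the opening and the grip force at its end, in the units of the state.
- ctrl.get_obs(): the state, without advancing time (a new reading comes with each control period).
- ctrl.get_image(name): name is "side" or "top"; returns (picture, depth): 480x640x3 uint8, red, green, blue; 480x640 float32, m along the optical axis (not along the pixel's ray), 0 where there is no reading.
- ctrl.camera_info(name): a dict with "camera_matrix" (3x3 intrinsics, pixels), "R" (3x3) and "t" (3): a world point X has camera coordinates R X + t. Camera axes: x right, y down, z forward; pixel columns grow to the right and rows downward; lengths in m; the calibration is good to about 2 mm. A picture is of the moment at which its call begins. camera_info takes no time and is no camera call.
- ctrl.finish_job(): hands the job in; it is judged then, once.
The state is a dict: "t": time; "q": joint angles; "dq": joint speeds; "effort": joint torques, N m; "tool_pos": TCP position; "tool_rot": TCP orientation; "contact_force": force on the tool from outside, world axes, zero at the start; "wrist_torque": the same for the moment, N m; "opening": finger opening in m; "grip_force": force on a finger pad.
Only numpy, scipy, OpenCV 4.12 (cv2) and the standard library are available. Lean on these libraries where they do the work, as an engineer would, in place of code of your own. Each camera call takes 0.05 s, during which the arm holds its last target. There are 200 camera calls.

### The job

With the fingertips, sweep the three loose ferrite rings across the deck of the sorting tray and through the narrow gate in its fence, one at a time, each dropping into the slot behind the gate before the next goes through. Only push the rings, never lift them, and leave the capacitor standing on the tray, the screwdriver and the solder reel where they are. Finish with all three rings lying in the slot and the hand clear.

Things in the scene. Friction and masses are not known exactly. Their poses are not given: they have to be found in the camera images.
- tray: Fixed sorting tray, grey block 268 x 270 mm, flat bare-metal deck 65 mm above the bench. Origin on the bench under the tray; x points level along the deck, square to the fence, through the gate; z up. The deck before the fence spans x = -140 to 60, y = -130 to 130 mm inside a rim 10 mm high, 5 mm thick
- gate (a point): Middle of the gate at deck height (tray x = 62.5, y = 0, z = 65 mm); axes as the tray's. The gate is the one gap, 44 mm wide (y = -22 to 22), in a steel fence 5 mm thick and 20 mm high that stands across the deck at tray x = 60 to 65 mm. In the gate the deck ends at x = 60 mm and drops straight into the slot
- slot (a point): Middle of the slot's floor (tray x = 89, y = 0, z = 5 mm); axes as the tray's. The slot is a pocket open at the top, tray x = 60 to 118, y = -36 to 36 mm, its floor 60 mm below the deck
- ring_a: One of three alike loose dark-grey ferrite rings, 28 mm outside, 16 mm hole, 12 mm high, about 24 g, lying flat on the deck before the fence; origin at the centre of its underside, z along its axis
- ring_b: One of three alike loose dark-grey ferrite rings, 28 mm outside, 16 mm hole, 12 mm high, about 24 g, lying flat on the deck before the fence; origin at the centre of its underside, z along its axis
- ring_c: One of three alike loose dark-grey ferrite rings, 28 mm outside, 16 mm hole, 12 mm high, about 24 g, lying flat on the deck before the fence; origin at the centre of its underside, z along its axis
- capacitor: Bystander: black capacitor can with a metal top, 25 mm across, 38 mm high, standing loose on the deck in the corner by the fence, about 100 mm to the tray's +y side; origin at the centre of its underside
- screwdriver: Bystander: screwdriver lying loose on the bench to the right of the tray (-y of the world), along its own x axis; origin under its middle
- reel: Bystander: solder reel, 60 mm across, 40 mm high, standing loose on the bench to the left of the tray (+y of the world); origin at the centre of its underside

How it is judged:
By the outcome, as a careful person would: the job done as asked, in the order asked, and still so for the second after the job is handed in, with the robot touching nothing.
It also fails if it takes over 64 s, if anything falls off the work surface, if the arm or the gripper's body presses on something with over 40 N, if the wrist force passes 120 N, or if a joint passes its speed limit or range.

## Working session

There is one attempt and no reset: what is moved stays moved. The work goes in short steps, Python scripts to look and compute and a tool call to move; the robot and the scene stay as the last step left them, time stands still between calls to the robot, and variables do not carry over. Pictures are saved under pics/ and viewed, at most 10 in all, crops included, and the job is handed in when it is done.

Besides the shell and the picture viewer there is one more tool, called after "Request:" as name(argument=value, ...) on one line, values as JSON. jog_arm: Moves the arm, as the interface text tells. Its arguments: {"type":"object","properties":{"steps":{"type":"array"},"newtons":{"type":"number"}},"required":["steps"]}

```bash
mkdir -p pics; python3 - <<'E'
from station import ctrl
import cv2,numpy as np
o=ctrl.get_obs();print(o)
for n in("top","side"):
    p,d=ctrl.get_image(n);cv2.imwrite(f"pics/{n}0.png",p[:,:,::-1]);np.save(n+"0.npy",d)
    print(n,ctrl.camera_info(n))
E
```

```text
{'t': 0.0, 'q': array([-1.29196296e+00,  5.33167666e-02,  1.61431301e+00,  1.13521406e-05,
        1.47598944e+00, -1.18992583e-01]), 'dq': array([ 0.00064459,  0.0007471 ,  0.00087031,  0.00054946, -0.00066005,
       -0.00081199]), 'effort': array([ 2.68477903e-03, -3.93677437e+01, -3.70173275e+01, -8.13485258e-06,
        7.04422957e-03, -6.60351390e-06]), 'tool_pos': array([ 0.24196799, -0.57558003,  0.23007652]), 'tool_rot': array([-3.07766578e+00, -6.20389798e-01,  2.36295113e-04]), 'contact_force': array([-0.13908232,  0.22862375, -0.06041202]), 'wrist_torque': array([-0.0432263 ,  0.00820693, -0.00509434]), 'grip_force': 0.0, 'opening': 0.08487858773498497}
top {'camera_matrix': array([[562.78840466,   0.        , 319.79980668],
       [  0.        , 562.78840466, 246.11800469],
       [  0.        ,   0.        ,   1.        ]]), 'R': array([[ 0.01789906, -0.99979213, -0.00976334],
       [-0.98364245, -0.01585771, -0.17943263],
       [ 0.17924051,  0.01281531, -0.98372181]]), 't': array([1.14596042e-03, 5.76308328e-01, 1.38016516e+00])}
side {'camera_matrix': array([[612.51762673,   0.        , 319.16762363],
       [  0.        , 612.51762673, 246.57203927],
       [  0.        ,   0.        ,   1.        ]]), 'R': array([[ 0.94914299, -0.31473794,  0.00822333],
       [-0.23397862, -0.72259539, -0.650469  ],
       [ 0.21066941,  0.615464  , -0.75948829]]), 't': array([-0.56894373,  0.15760799,  1.09438685])}
```

View pics/top0.png

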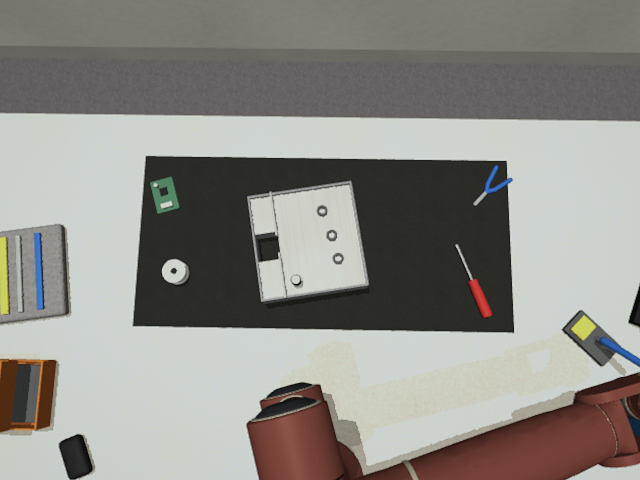

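View pics/side0.png

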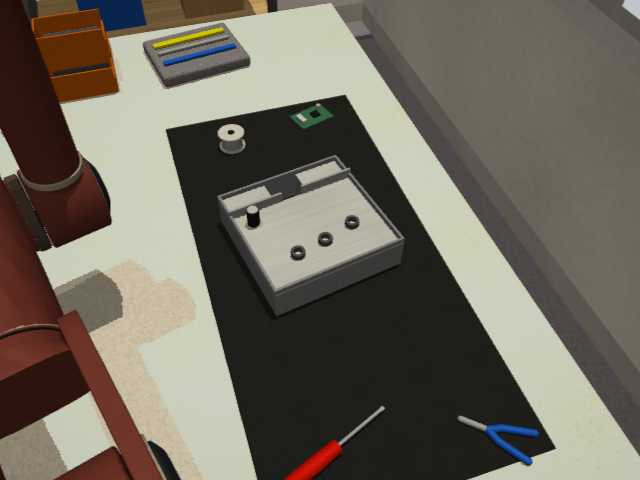

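The top view shows the tray centred near (308,240), with the slot at (267,248) on the image's left. The rings are at (322,211), (332,236) and (338,258), and the capacitor is at (296,280). The side view agrees: rings at (352,222), (325,239) and (298,253), capacitor at (253,215). Next I measure these.

```bash
cat > h.py <<'E'
import numpy as np,cv2
from station import ctrl
def ray(n,uv,z):
    c=ctrl.camera_info(n);K,R,t=c["camera_matrix"],c["R"],c["t"]
    uv=np.atleast_2d(uv).astype(float);d=np.c_[uv,np.ones(len(uv))]@np.linalg.inv(K).T@R
    C=-R.T@t;return C+d*((z-C[2])/d[:,2])[:,None]
def cloud(n,d):
    c=ctrl.camera_info(n);v,u=np.mgrid[:480,:640]
    P=np.stack([u,v,np.ones_like(u)],-1)@np.linalg.inv(c["camera_matrix"]).T*d[...,None]
    return (P-c["t"])@c["R"]
E
python3 - <<'E'
from h import *
for n,box in(("top",(235,170,380,310)),("side",(205,145,415,325))):
    p=cv2.imread(f"pics/{n}0.png");d=np.load(n+"0.npy");W=cloud(n,d)
    x0,y0,x1,y1=box;m=np.zeros((480,640),bool);m[y0:y1,x0:x1]=1
    up=m&(W[...,2]>.06)&(W[...,2]<.09)
    r=cv2.minAreaRect(W[up][:,:2].astype(np.float32)*1000);print(n,"tray",r,cv2.boxPoints(r).round(1).tolist())
    dk=(W[up][:,2]);print("deck z median",np.median(dk))
    r2=cv2.boxPoints(r)
    ins=np.array([cv2.pointPolygonTest(r2,(float(a),float(b)),True) for a,b in W[...,:2].reshape(-1,2)*1000]).reshape(480,640)
    pit=m&(ins>8)&(W[...,2]<.05)&(d>0);r=cv2.minAreaRect(W[pit][:,:2].astype(np.float32)*1000);print("slot pts",r,W[pit].mean(0))
    hi=m&(W[...,2]>.080)&(W[...,2]<.09)&(ins>3);print("fence/cap",[round(x,4) for x in W[hi].mean(0)],hi.sum())
    cap=m&(W[...,2]>.095)&(W[...,2]<.12);print("cap",W[cap].mean(0),cap.sum())
    g=p.max(2);dark=(m&(g<110)&(W[...,2]>.058)&(ins>8)).astype(np.uint8)
    k,l,s,c=cv2.connectedComponentsWithStats(dark)
    for i in range(1,k):
        if s[i,4]>25:
            bb=s[i];cc=[bb[0]+(bb[2]-1)/2,bb[1]+(bb[3]-1)/2];print(s[i],c[i].round(1),ray(n,c[i],.073).round(4),ray(n,cc,.075).round(4))
E
```

```text
top tray ((587.3387451171875, 44.65044403076172), (272.2853698730469, 268.5082702636719), 9.646879196166992) [[430.6000061035156, 154.1999969482422], [475.6000061035156, -110.5], [744.0999755859375, -64.9000015258789], [699.0999755859375, 199.8000030517578]]
deck z median 0.06700709948039951
slot pts ((575.3862915039062, 144.33335876464844), (64.50682830810547, 51.5739631652832), 10.136129379272461) [0.57900775 0.14624301 0.00902999]
fence/cap [np.float64(0.5899), np.float64(0.0774), np.float64(0.084)] 273
cap [0.48332466 0.06852046 0.10444563] 81
[318 206   9  11  48] [321.9 210.4] [[0.6645 0.007  0.073 ]] [[0.6625 0.0067 0.075 ]]
[327 230  10  11  52] [331.7 235.2] [[ 0.6008 -0.0187  0.073 ]] [[ 0.6009 -0.0182  0.075 ]]
[333 253  10  11  46] [337.9 258.2] [[ 0.5425 -0.0351  0.073 ]] [[ 0.5426 -0.034   0.075 ]]
side tray ((590.5060424804688, 41.32830810546875), (273.6706237792969, 275.3291320800781), 9.58365249633789) [[432.70001220703125, 154.3000030517578], [478.5, -117.19999694824219], [748.4000244140625, -71.5999984741211], [702.5, 199.89999389648438]]
deck z median 0.0660592881
[... 267 characters left out ...]

[260 157  75  31 272] [291.8 174.3] [[0.5946 0.1669 0.073 ]] [[0.6061 0.1681 0.075 ]]
[301 170  51  24 361] [324.8 181.4] [[0.6525 0.1257 0.073 ]] [[0.6542 0.1227 0.075 ]]
[222 185  34  15  82] [238.2 191.9] [[0.4771 0.1502 0.073 ]] [[0.4772 0.1476 0.075 ]]
[232 194  51  35 511] [256.2 210.6] [[0.4983 0.0884 0.073 ]] [[0.4992 0.085  0.075 ]]
[365 198  12  12  28] [370.8 203.4] [[0.7191 0.0379 0.073 ]] [[0.7176 0.0361 0.075 ]]
[344 215  15  15 157] [351.5 222.1] [[0.6652 0.0024 0.073 ]] [[0.6636 0.0011 0.075 ]]
[318 232  15  15 167] [324.8 239.1] [[ 0.6022 -0.0232  0.073 ]] [[ 0.6021 -0.0247  0.075 ]]
[291 246  14  15 168] [297.4 252.8] [[ 0.5435 -0.0395  0.073 ]] [[ 0.543  -0.0416  0.075 ]]
```

```bash
cat >> h.py <<'E'
from scipy.spatial.transform import Rotation as Ro
A=np.radians(9.6);O=np.array([.5871,.0538]);U=np.array([-np.sin(A),np.cos(A)]);V=np.array([-np.cos(A),-np.sin(A)])
def tray(P): P=np.atleast_2d(P)[:,:2]-O; return np.c_[P@U,P@V]*1000
def where():
    o=ctrl.get_obs();x=Ro.from_rotvec(o["tool_rot"]).as_matrix()
    hd=np.degrees(np.arctan2(x[:2,0]@V,x[:2,0]@U))
    print("t",o["t"],"tray",tray(o["tool_pos"]).round(1),"z",o["tool_pos"][2].round(4),"head",hd.round(2),"tiltz",x[:,2].round(3),"F",o["contact_force"].round(1),"op",o["opening"]);return o
E
python3 - <<'E'
from h import *
for n,bx in(("top",(235,170,380,310)),("side",(205,145,415,325))):
    W=cloud(n,np.load(n+"0.npy"))[bx[1]:bx[3],bx[0]:bx[2]].reshape(-1,3);T=tray(W)
    f=(W[:,2]>.079)&(W[:,2]<.09)&(abs(T[:,0]-62)<14)
    y=np.sort(T[f,1]);g=np.diff(y);i=[j for j in range(len(g)) if g[j]>8];print(n,"fence x",np.median(T[f,0]),"gaps",[(y[j],y[j+1]) for j in i],y[[0,-1]])
print("rings top",tray([[.6635,.0069],[.6009,-.0185],[.5425,-.0345]]).round(1).tolist(),"side",tray([[.6644,.0018],[.602,-.024],[.5433,-.0405]]).round(1).tolist())
o=where();d=np.r_[O+U*-.120+V*-.0017,.15]-o["tool_pos"]
print("after turn to heading 0: tool shift",[d[:2]@U,-d[:2]@V,-d[2]])
E
```

```text
top fence x 64.27940823250614 gaps [(np.float64(-18.59940292111329), np.float64(25.539842856982713))] [-132.69670276  136.51926089]
side fence x 58.89906425900499 gaps [(np.float64(-22.444323490973662), np.float64(22.84280766345422))] [-136.00691933  135.0804124 ]
rings top [[-59.0, -67.5], [-73.6, -1.5], [-79.6, 58.7]] side [[-64.2, -67.5], [-79.2, -1.7], [-85.7, 58.9]]
t 0.1 tray [[-563.1  445.3]] z 0.2302 head -76.81 tiltz [-0.001  0.002 -1.   ] F [ 0.2  0.  -0.2] op 0.08523002331278738
after turn to heading 0: tool shift [np.float64(0.4430873544025756), np.float64(0.44698230725974136), np.float64(0.08017211110250622)]
```

Request:
jog_arm(steps=[{"delta_rot":[0,0,-8.53],"linear":[0,0,0],"grip":0.016},{"delta_rot":[0,0,-8.53],"linear":[0,0,0],"grip":0.016},{"delta_rot":[0,0,-8.53],"linear":[0,0,0],"grip":0.016},{"delta_rot":[0,0,-8.53],"linear":[0,0,0],"grip":0.016},{"delta_rot":[0,0,-8.53],"linear":[0,0,0],"grip":0.016},{"delta_rot":[0,0,-8.53],"linear":[0,0,0],"grip":0.016},{"delta_rot":[0,0,-8.53],"linear":[0,0,0],"grip":0.016},{"delta_rot":[0,0,-8.53],"linear":[0,0,0],"grip":0.016},{"delta_rot":[0,0,-8.53],"linear":[0,0,0],"grip":0.016},{"delta_rot":[0,0,0],"linear":[0,0,0],"grip":0.016}])

```text
t: 1.1
tool_pos: [0.242, -0.5758, 0.2306]
tool_rot: [-2.028, -2.398, -0.001]
contact_force: [-0.4, -0.0, 0.6]
opening: 0.016
grip_force: 0.0
```

Request:
jog_arm(steps=[{"delta_rot":[0,0,0],"linear":[0.03,0.03,0],"grip":0.016},{"delta_rot":[0,0,0],"linear":[0.03,0.03,0],"grip":0.016},{"delta_rot":[0,0,0],"linear":[0.03,0.03,0],"grip":0.016},{"delta_rot":[0,0,0],"linear":[0.03,0.03,0],"grip":0.016},{"delta_rot":[0,0,0],"linear":[0.03,0.03,0],"grip":0.016},{"delta_rot":[0,0,0],"linear":[0.03,0.03,0],"grip":0.016},{"delta_rot":[0,0,0],"linear":[0.03,0.03,0],"grip":0.016},{"delta_rot":[0,0,0],"linear":[0.03,0.03,0],"grip":0.016},{"delta_rot":[0,0,0],"linear":[0.03,0.03,0],"grip":0.016},{"delta_rot":[0,0,0],"linear":[0.03,0.03,0],"grip":0.016}])

```text
t: 2.1
tool_pos: [0.4887, -0.2288, 0.2311]
tool_rot: [-2.033, -2.395, 0.0]
contact_force: [0.9, -0.2, -1.4]
opening: 0.0158
grip_force: 0.0
```

Request:
jog_arm(steps=[{"delta_rot":[0,0,0],"linear":[0.03,0.03,0],"grip":0.016},{"delta_rot":[0,0,0],"linear":[0.03,0.03,0],"grip":0.016},{"delta_rot":[0,0,0],"linear":[0.03,0.03,0],"grip":0.016},{"delta_rot":[0,0,0],"linear":[0.03,0.03,0],"grip":0.016},{"delta_rot":[0,0,0],"linear":[0.023,0.027,0.02],"grip":0.016},{"delta_rot":[0,0,0],"linear":[0,0,0.04],"grip":0.016},{"delta_rot":[0,0,0],"linear":[0,0,0.02],"grip":0.016},{"delta_rot":[0,0,0],"linear":[0,0,0],"grip":0.016}])

```text
t: 2.9
tool_pos: [0.6064, -0.064, 0.1462]
tool_rot: [-2.026, -2.391, 0.006]
contact_force: [-0.4, 0.2, -0.6]
opening: 0.016
grip_force: 0.0
```

```bash
python3 - <<'E'
from h import *
where()
p,d=ctrl.get_image("side");cv2.imwrite("pics/s1.png",cv2.resize(p[100:340,180:440,::-1],None,fx=2.5,fy=2.5))
E
```

```text
t 2.9 tray [[-119.4    0.6]] z 0.1462 head -0.16 tiltz [-0.009  0.002 -1.   ] F [-0.4  0.2 -0.6] op 0.01597390251949511
```

View pics/s1.png

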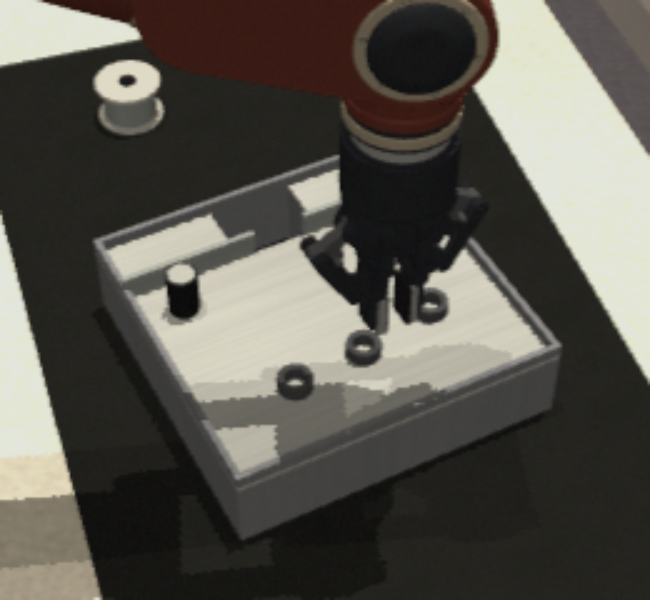

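The crop shows the hand over the tray with the fingers slightly parted, tips near crop (390,325). The rings, capacitor and reel haven't moved. Next I lower behind the middle ring.

Request:
jog_arm(steps=[{"delta_rot":[0,0,0],"linear":[0,0.002,0.03],"grip":0.016},{"delta_rot":[0,0,0],"linear":[0,0,0.02],"grip":0.016},{"delta_rot":[0,0,0],"linear":[0,0,0.015],"grip":0.016},{"delta_rot":[0,0,0],"linear":[0,0,0.008],"grip":0.016},{"delta_rot":[0,0,0],"linear":[0,0,0],"grip":0.016},{"delta_rot":[0,0,0],"linear":[0,0,0],"grip":0.016}])

```text
t: 3.55
tool_pos: [0.6121, -0.065, 0.0796]
tool_rot: [2.028, 2.397, 0.001]
contact_force: [-0.7, -0.5, 0.9]
opening: 0.016
grip_force: 0.0
```

```bash
python3 -c "
from h import *
where()"
```

```text
t 3.55 tray [[-121.3   -4.8]] z 0.0796 head -0.06 tiltz [ 0.002 -0.    -1.   ] F [-0.7 -0.5  0.9] op 0.01596717228131626
```

Request:
jog_arm(steps=[{"delta_rot":[0,0,0],"linear":[0,-0.003,0.005],"grip":0.016},{"delta_rot":[0,0,0],"linear":[0,0,0.004],"grip":0.016},{"delta_rot":[0,0,0],"linear":[0.01,0,0],"grip":0.016},{"delta_rot":[0,0,0],"linear":[0.01,0,0],"grip":0.016},{"delta_rot":[0,0,0],"linear":[0.01,0,0],"grip":0.016},{"delta_rot":[0,0,0],"linear":[0.01,0,0],"grip":0.016},{"delta_rot":[0,0,0],"linear":[0.01,0,0],"grip":0.016},{"delta_rot":[0,0,0],"linear":[0,0,0],"grip":0.016}])

```text
t: 4.35
tool_pos: [0.5997, -0.0144, 0.0693]
tool_rot: [-2.026, -2.4, -0.0]
contact_force: [-0.1, 0.1, 0.6]
opening: 0.0162
grip_force: 0.0
```

```bash
python3 - <<'E'
from h import *
where()
p,d=ctrl.get_image("side");cv2.imwrite("pics/s2.png",cv2.resize(p[140:320,200:420,::-1],None,fx=3,fy=3))
E
```

```text
t 4.35 tray [[-69.3  -1.1]] z 0.0693 head 0.06 tiltz [-0.  0. -1.] F [-0.1  0.1  0.6] op 0.016221510640625224
```

View pics/s2.png

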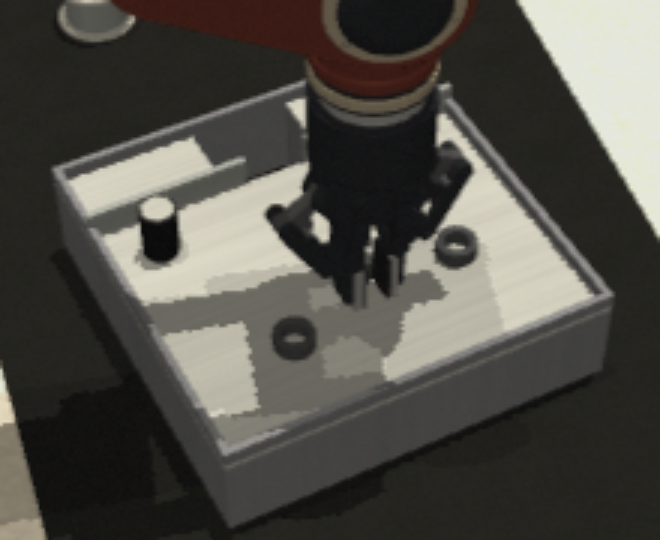

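The middle ring is now hidden ahead of the tips at crop (370,295). The other two are untouched at (294,338) and (457,245). I'll push on to the fence.

Request:
jog_arm(steps=[{"delta_rot":[0,0,0],"linear":[0.009,-0.001,0],"grip":0.016},{"delta_rot":[0,0,0],"linear":[0.009,-0.001,0],"grip":0.016},{"delta_rot":[0,0,0],"linear":[0.009,0,0],"grip":0.016},{"delta_rot":[0,0,0],"linear":[0.009,0,0],"grip":0.016},{"delta_rot":[0,0,0],"linear":[0.009,0,0],"grip":0.016},{"delta_rot":[0,0,0],"linear":[0.009,0,0],"grip":0.016},{"delta_rot":[0,0,0],"linear":[0.009,0,0],"grip":0.016},{"delta_rot":[0,0,0],"linear":[0.009,0,0],"grip":0.016},{"delta_rot":[0,0,0],"linear":[0.006,0,0],"grip":0.016},{"delta_rot":[0,0,0],"linear":[0,0,0],"grip":0.016}])

```text
t: 5.4
tool_pos: [0.5848, 0.0615, 0.0692]
tool_rot: [-2.027, -2.4, -0.0]
contact_force: [-0.2, -0.8, -0.4]
opening: 0.0157
grip_force: 0.0
```

```bash
python3 - <<'E'
from h import *
where()
p,d=ctrl.get_image("top");p2,d=ctrl.get_image("side");a=cv2.resize(p[170:310,235:380],None,fx=2.7,fy=2.7);b=cv2.resize(p2[145:325,205:415],(400,378));b=cv2.resize(b,(400,a.shape[0]));cv2.imwrite("pics/s3.png",np.hstack([a,b])[:,:,::-1])
E
```

```text
t 5.4 tray [[8.  0.9]] z 0.0692 head 0.02 tiltz [-0.  0. -1.] F [-0.2 -0.8 -0.4] op 0.015680085072179127
```

View pics/s3.png

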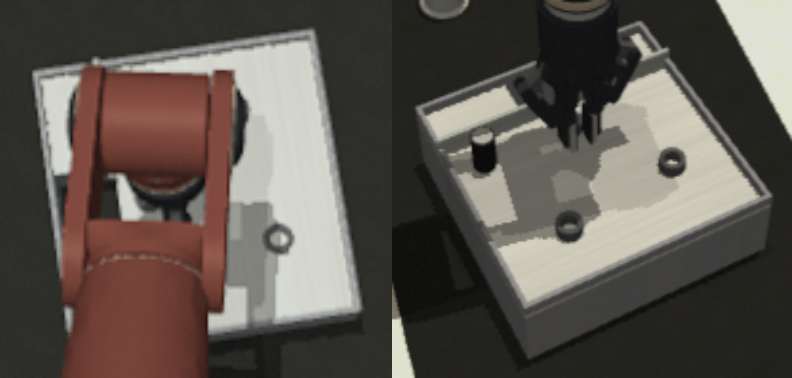

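The arm hides the pushed ring in both views. The other two rings (side pane (569,226), (672,161)) and the capacitor (483,150) haven't moved. Next is the final push of ring b into the gate.

Request:
jog_arm(steps=[{"delta_rot":[0,0,0],"linear":[0.009,0,0],"grip":0.016},{"delta_rot":[0,0,0],"linear":[0.009,0,0],"grip":0.016},{"delta_rot":[0,0,0],"linear":[0.009,0,0],"grip":0.016},{"delta_rot":[0,0,0],"linear":[0.008,0,0],"grip":0.016},{"delta_rot":[0,0,0],"linear":[0.003,0,0],"grip":0.016},{"delta_rot":[0,0,0],"linear":[0,0,0],"grip":0.016},{"delta_rot":[0,0,0],"linear":[0,0,0],"grip":0.016}])

```text
t: 6.2
tool_pos: [0.5787, 0.0982, 0.0693]
tool_rot: [2.028, 2.399, -0.0]
contact_force: [0.7, 0.4, -0.1]
opening: 0.0159
grip_force: 0.0
```

```bash
python3 -c "
from h import *
where()"
```

```text
t 6.2 tray [[45.1  0.8]] z 0.0693 head -0.03 tiltz [-0. -0. -1.] F [ 0.7  0.4 -0.1] op 0.015942722725881483
```

Request:
jog_arm(steps=[{"delta_rot":[0,0,0],"linear":[-0.015,0,0],"grip":0.016},{"delta_rot":[0,0,0],"linear":[-0.015,0,0],"grip":0.016},{"delta_rot":[0,0,0],"linear":[0,0,-0.03],"grip":0.016},{"delta_rot":[0,0,0],"linear":[0,0,-0.03],"grip":0.016},{"delta_rot":[0,0,0],"linear":[-0.028,0.024,0],"grip":0.016},{"delta_rot":[0,0,0],"linear":[-0.028,0.024,0],"grip":0.016},{"delta_rot":[0,0,0],"linear":[-0.028,0.024,0],"grip":0.016},{"delta_rot":[0,0,0],"linear":[-0.028,0.024,0],"grip":0.016}])

```text
t: 7.0
tool_pos: [0.698, -0.029, 0.1294]
tool_rot: [2.03, 2.397, -0.0]
contact_force: [0.0, 0.2, 0.3]
opening: 0.0163
grip_force: 0.0
```

Request:
jog_arm(steps=[{"delta_rot":[0,0,-7.4],"linear":[0,0,0],"grip":0.016},{"delta_rot":[0,0,-7.4],"linear":[0,0,0],"grip":0.016},{"delta_rot":[0,0,-7.4],"linear":[0,0,0],"grip":0.016},{"delta_rot":[0,0,-7.4],"linear":[0,0,0],"grip":0.016},{"delta_rot":[0,0,-7.4],"linear":[0,0,0],"grip":0.016},{"delta_rot":[0,0,0],"linear":[0,0,0],"grip":0.016},{"delta_rot":[0,0,0],"linear":[0,0,0],"grip":0.016}])

```text
t: 7.7
tool_pos: [0.697, -0.0273, 0.1292]
tool_rot: [-1.168, -2.916, 0.0]
contact_force: [-0.1, -0.2, -0.3]
opening: 0.0158
grip_force: 0.0
```

```bash
python3 - <<'E'
from h import *
where()
p,d=ctrl.get_image("top");p2,d=ctrl.get_image("side");a=cv2.resize(p[170:310,235:380],None,fx=2.7,fy=2.7);b=cv2.resize(p2[145:325,205:415],(400,378));b=cv2.resize(b,(400,a.shape[0]));cv2.imwrite("pics/s4.png",np.hstack([a,b])[:,:,::-1])
E
```

```text
t 7.7 tray [[-98.3 -94.8]] z 0.1292 head 36.74 tiltz [-0. -0. -1.] F [-0.1 -0.2 -0.3] op 0.015800081488897586
```

View pics/s4.png

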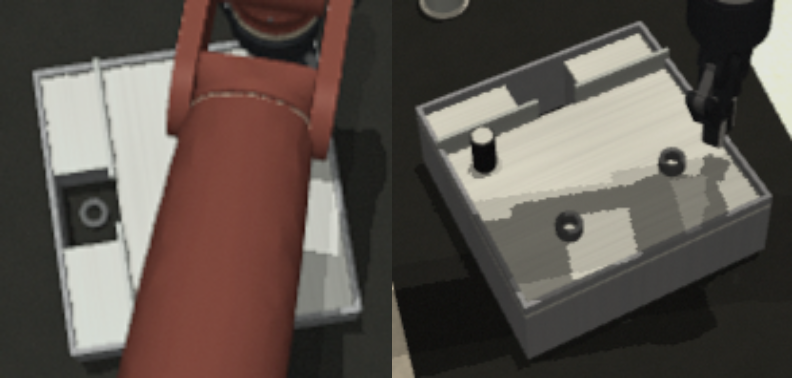

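Ring b lies flat in the slot (left pane (93,212)). Rings c (569,226) and a (672,161) are still in place. Now I lower behind ring a and push it diagonally toward the gate.

Request:
jog_arm(steps=[{"delta_rot":[0,0,0],"linear":[0,0,0.025],"grip":0.016},{"delta_rot":[0,0,0],"linear":[0,0,0.02],"grip":0.016},{"delta_rot":[0,0,0],"linear":[0,0,0.01],"grip":0.016},{"delta_rot":[0,0,0],"linear":[0,0,0.005],"grip":0.016},{"delta_rot":[0,0,0],"linear":[0,0,0],"grip":0.016},{"delta_rot":[0,0,0],"linear":[0.01,0,0],"grip":0.016},{"delta_rot":[0,0,0],"linear":[0.009,0,0],"grip":0.016},{"delta_rot":[0,0,0],"linear":[0.009,0,0],"grip":0.016},{"delta_rot":[0,0,0],"linear":[0.009,0,0],"grip":0.016},{"delta_rot":[0,0,0],"linear":[0,0,0],"grip":0.016}])

```text
t: 8.8
tool_pos: [0.6692, 0.0007, 0.0695]
tool_rot: [-1.161, -2.919, -0.0]
contact_force: [-0.1, 0.3, 0.1]
opening: 0.0158
grip_force: 0.0
```

Request:
jog_arm(steps=[{"delta_rot":[0,0,0],"linear":[0.009,0,0],"grip":0.016},{"delta_rot":[0,0,0],"linear":[0.009,0,0],"grip":0.016},{"delta_rot":[0,0,0],"linear":[0.009,0,0],"grip":0.016},{"delta_rot":[0,0,0],"linear":[0.009,0,0],"grip":0.016},{"delta_rot":[0,0,0],"linear":[0.009,0,0],"grip":0.016},{"delta_rot":[0,0,0],"linear":[0.009,0,0],"grip":0.016},{"delta_rot":[0,0,0],"linear":[0.009,0,0],"grip":0.016},{"delta_rot":[0,0,0],"linear":[0.009,0,0],"grip":0.016},{"delta_rot":[0,0,0],"linear":[0.009,0,0],"grip":0.016},{"delta_rot":[0,0,0],"linear":[0,0,0],"grip":0.016}])

```text
t: 9.8
tool_pos: [0.6103, 0.0561, 0.069]
tool_rot: [-1.161, -2.918, 0.0]
contact_force: [0.7, 0.7, 0.4]
opening: 0.0162
grip_force: 0.0
```

```bash
python3 -c "
from h import *
where()"
```

```text
t 9.8 tray [[ -1.6 -23.2]] z 0.069 head 37.01 tiltz [-0.001  0.    -1.   ] F [0.7 0.7 0.4] op 0.016234453951735305
```

Request:
jog_arm(steps=[{"delta_rot":[0,0,0],"linear":[0.009,0,0],"grip":0.016},{"delta_rot":[0,0,0],"linear":[0.005,0,0],"grip":0.016},{"delta_rot":[0,0,0],"linear":[0.002,0,0],"grip":0.016},{"delta_rot":[0,0,0],"linear":[0,0,0],"grip":0.016},{"delta_rot":[0,0,0],"linear":[-0.01,0,0],"grip":0.016},{"delta_rot":[0,0,0],"linear":[-0.012,0,0],"grip":0.016},{"delta_rot":[0,0,7.4],"linear":[0,0,0],"grip":0.016},{"delta_rot":[0,0,7.4],"linear":[0,0,0],"grip":0.016},{"delta_rot":[0,0,7.4],"linear":[0,0,0],"grip":0.016}])

```text
t: 10.7
tool_pos: [0.6167, 0.0499, 0.0693]
tool_rot: [1.711, 2.634, 0.0]
contact_force: [0.1, -0.3, -0.2]
opening: 0.0161
grip_force: 0.0
```

Request:
jog_arm(steps=[{"delta_rot":[0,0,7.4],"linear":[0,0,0],"grip":0.016},{"delta_rot":[0,0,7.4],"linear":[0,0,0],"grip":0.016},{"delta_rot":[0,0,0],"linear":[0,0,0],"grip":0.016},{"delta_rot":[0,0,0],"linear":[0,0,0],"grip":0.016}])

```text
t: 11.1
tool_pos: [0.6163, 0.0504, 0.0693]
tool_rot: [2.026, 2.401, 0.0]
contact_force: [0.6, 0.2, 0.2]
opening: 0.0161
grip_force: 0.0
```

```bash
python3 - <<'E'
from h import *
where()
p,d=ctrl.get_image("top");p2,d=ctrl.get_image("side");a=cv2.resize(p[170:310,235:380],None,fx=2.7,fy=2.7);b=cv2.resize(p2[145:325,205:415],(400,378));b=cv2.resize(b,(400,a.shape[0]));cv2.imwrite("pics/s5.png",np.hstack([a,b])[:,:,::-1])
E
```

```text
t 11.1 tray [[ -8.2 -28.2]] z 0.0693 head 0.08 tiltz [ 0. -0. -1.] F [0.6 0.2 0.2] op 0.016070729640636713
```

View pics/s5.png

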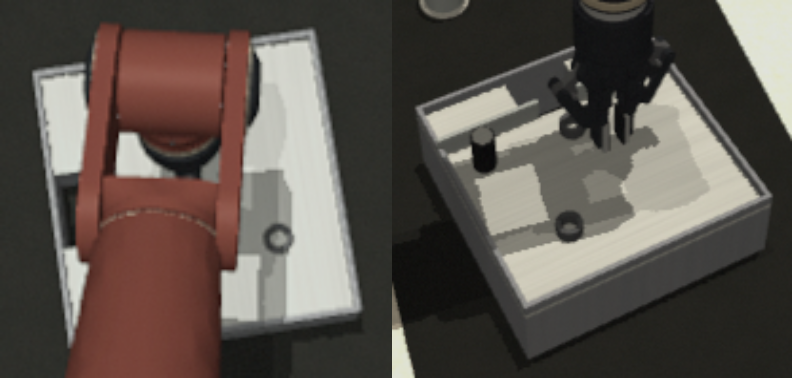

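Ring a is in view in the side pane at about (572,125), left of the fingertips. I'll compute its position in tray axes.

```bash
python3 -c "
from h import *
print(tray(ray('side',[[299.5,204.5]],.073))+[2.6,0])
p=cv2.imread('pics/s5.png')[85:150,392+130:392+230];print((p.max(2)[::4,::4]))"
```

```text
[[27.38196271 -0.89353146]]
[[ 64  64  64  63  64  65  57  23  43  47  50  46  42  54 140  88  22  19
   19  20  17  20  19  19  21]
 [ 63  65  64  63  64  63  62  45  44  44  31  37  42  44  73  79  51  18
   19  19  17  17  21  22  18]
 [ 64  63  63  63  63  62  63  61  43  25  23  26  39  52  68  79  70  17
   19  17  20  21  26  86  19]
 [ 62  63  64  63  63  62  62  63  57  23  20  22  22  50  68  80  78  19
   21  19  18  20  35 123  21]
 [ 64  83 128 158 106  63  63  64  63  33  22  20  21  24  46 150 160  20
   20  20  21  20  35 170  50]
 [145 157 125  92  72  64  63  63  64  59  24  20  20  20  19  77  57  19
   22  16  20  21  34  92  22]
 [104  80  77  76  72  62  63  51  56 114 163  59  21  22  20  19  20  21
   21  18  19  21 151  93  15]
 [ 77  76  77  78  69  55  89 149 191 197 188 100  30  21  21  21  19  20
   20  20  20  25 156  88  15]
 [ 78  78  79  82 103 177 197 200 202 188  85  64  35  23  20  21  21  20
   20  19  22  28 161  83  14]
 [ 80  86 122 170 197 202 203 203 200 173  41  34  40  38  22  21  20  20
   19  19  22  25 148  83  14]
 [155 195 200 203 204 202 199 198 197 169  40  51 113 146  48  21  19  20
   20  20  26  71 127  83  14]
 [202 204 204 202 201 199 198 199 190 162  37  42  53  49  40  34  64  47
   20  22  50  82 126  86  15]
 [204 202 201 199 199 199 194 181 104  94  35  37  40  38  37  44  94  47
   18  20  52  83 127 130  15]
 [201 200 201 189 171 110 100 100 101 101  94  46  38  38  57  92  99  60
   19  20  52  82  74  96  32]
 [181 176 178 176 108 101 102 101 100 100  98  98  95  94  99 100 101 105
   33  22  51  81  72  99  91]
 [125 125 103 103 102 102 101  99  99 100 100 100 100 112 121 122 126 127
   87  21  51  81  74 100 100]
 [102 102 101 101 101  99 100 100 101 102 102 103 107 127 127 123 109 109
  101  83  73  83  78 101 101]]
```

Request:
jog_arm(steps=[{"delta_rot":[0,0,0],"linear":[0,-0.014,0],"grip":0.016},{"delta_rot":[0,0,0],"linear":[0,-0.014,0],"grip":0.016},{"delta_rot":[0,0,0],"linear":[0,0,0],"grip":0.016},{"delta_rot":[0,0,0],"linear":[0.01,0,0],"grip":0.016},{"delta_rot":[0,0,0],"linear":[0.009,0,0],"grip":0.016},{"delta_rot":[0,0,0],"linear":[0.009,-0.001,0],"grip":0.016},{"delta_rot":[0,0,0],"linear":[0.009,0,0],"grip":0.016},{"delta_rot":[0,0,0],"linear":[0.009,0,0],"grip":0.016},{"delta_rot":[0,0,0],"linear":[0.007,0,0],"grip":0.016},{"delta_rot":[0,0,0],"linear":[0.001,0,0],"grip":0.016}])

```text
t: 12.2
tool_pos: [0.5779, 0.1005, 0.0692]
tool_rot: [-2.027, -2.4, 0.0]
contact_force: [1.0, 0.1, 0.3]
opening: 0.0164
grip_force: 0.0
```

Request:
jog_arm(steps=[{"delta_rot":[0,0,0],"linear":[0,0,0],"grip":0.016},{"delta_rot":[0,0,0],"linear":[0,0,0],"grip":0.016}])

```text
t: 12.4
tool_pos: [0.5782, 0.0993, 0.0693]
tool_rot: [2.029, 2.399, -0.0]
contact_force: [0.3, -1.1, 0.4]
opening: 0.0158
grip_force: 0.0
```

```bash
python3 -c "
from h import *
where()"
```

```text
t 12.4 tray [[46.4  1.2]] z 0.0693 head -0.04 tiltz [-0. -0. -1.] F [ 0.3 -1.1  0.4] op 0.015754079111499637
```

Request:
jog_arm(steps=[{"delta_rot":[0,0,0],"linear":[-0.015,0,0],"grip":0.016},{"delta_rot":[0,0,0],"linear":[-0.015,0,0],"grip":0.016},{"delta_rot":[0,0,0],"linear":[0,0,-0.03],"grip":0.016},{"delta_rot":[0,0,0],"linear":[0,0,-0.03],"grip":0.016},{"delta_rot":[0,0,0],"linear":[-0.033,-0.018,0],"grip":0.016},{"delta_rot":[0,0,0],"linear":[-0.033,-0.018,0],"grip":0.016},{"delta_rot":[0,0,0],"linear":[-0.033,-0.018,0],"grip":0.016},{"delta_rot":[0,0,0],"linear":[-0.031,-0.02,0],"grip":0.016}])

```text
t: 13.2
tool_pos: [0.5312, -0.0735, 0.1296]
tool_rot: [2.029, 2.397, -0.0]
contact_force: [0.5, -0.3, -0.1]
opening: 0.0158
grip_force: 0.0
```

Request:
jog_arm(steps=[{"delta_rot":[0,0,6.8],"linear":[0,0,0],"grip":0.016},{"delta_rot":[0,0,6.8],"linear":[0,0,0],"grip":0.016},{"delta_rot":[0,0,6.8],"linear":[0,0,0],"grip":0.016},{"delta_rot":[0,0,6.8],"linear":[0,0,0],"grip":0.016},{"delta_rot":[0,0,0],"linear":[0,0,0],"grip":0.016},{"delta_rot":[0,0,0],"linear":[0,0,0],"grip":0.016}])

```text
t: 13.8
tool_pos: [0.5317, -0.0716, 0.1293]
tool_rot: [2.534, 1.856, -0.0]
contact_force: [-0.1, 0.3, -0.0]
opening: 0.0161
grip_force: 0.0
```

```bash
python3 - <<'E'
from h import *
where()
p,d=ctrl.get_image("top");p2,d=ctrl.get_image("side");a=cv2.resize(p[170:310,235:380],None,fx=2.7,fy=2.7);b=cv2.resize(p2[145:325,205:415],(400,378));b=cv2.resize(b,(400,a.shape[0]));cv2.imwrite("pics/s6.png",np.hstack([a,b])[:,:,::-1])
E
```

```text
t 13.8 tray [[-114.4   75.6]] z 0.1293 head -27.17 tiltz [ 0. -0. -1.] F [-0.1  0.3 -0. ] op 0.016126218541631102
```

View pics/s6.png

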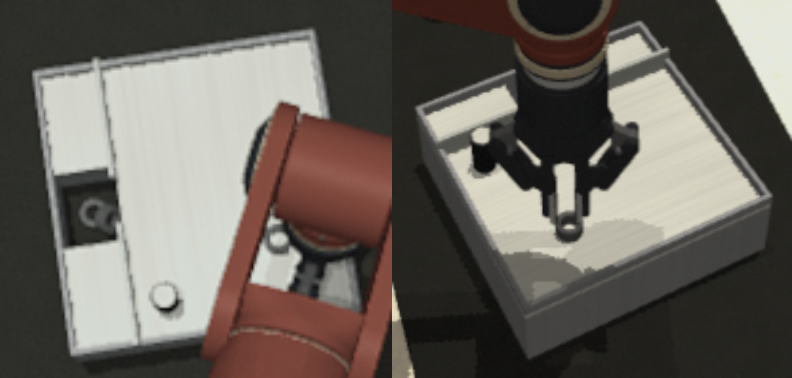

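Ring a has joined ring b in the slot, at left pane (95,212) and (112,222). The capacitor still stands at (165,297), and ring c is in front of the fingers at (569,226). I'll check the slot heights by depth before going on.

```bash
cat > slot.py <<'E'
from h import *
p,d=ctrl.get_image("top");W=cloud("top",d)
m=np.zeros((480,640),bool);m[228:268,252:285]=1
T=tray(W.reshape(-1,3)).reshape(480,640,2)
g=p.max(2)
print("z mm");print((W[232:264:1,255:283,2]*1000).round(0).astype(int))
E
python3 slot.py
```

```text
z mm
[[  66   68   62   69   61   63   61   68   65   64   66   64   65   62
    65   71   65   67   66   61   86   85   64   72   69   65   69   69]
 [  66   67   65   68   69   65   60   63   66   69   63   64   54   64
    54   53   56   50   47   50   88   88   71   68   72   67   73   65]
 [  67   61   65   70   61   64   63   61   59   59   60   53   56   47
    44   44   43   40   42   44   86   88   68   63   64   66   73   64]
 [  61   60   56   46   47   52   50   41   50   44   45   37   44   37
    36   29   31   33   25   26   92   92   72   66   69   75   70   69]
 [  47   46   47   41   48   39   42   40   37   32   31   30   26   30
    26   18   15   14   13   14   16   75   70   66   71   68   67   65]
 [  44   33   32   29   29   25   27   20   22   17   23   15   19   10
    11   14   11   -2   11    5    9    7    9   66   65   67   70   70]
 [  53   28   19   22   14   17   12   12   10    9    6   10    9    3
     9    2    8    5    9    7    7    4    4   60   62   67   64   72]
 [  54   29    8    6   10    6    5    6   13    5    7    5    7    5
     5  
[... 2845 characters left out ...]
8    2    6    3    5    2    6    7    6    9
     9    8    4    3   11    4    6   10    8    6   84   84   68   65]
 [  75   73   79   46   17    5    5    5    6    4    5    6    9    8
     9    9    4   10    6   68   64   68   69   71   85   88   62   66]
 [   6   77   73   50   30    1    6   12    1    3   11    8   65   65
    67   65   62   65   68   68   70   66   69   66   90   87   65   63]
 [   7   82   77   63   31    8   67   67   68   65   68   61   64   62
    64   74   68   66   65   71   71   67   64   62   87   88   65   61]
 [   0   76   76   65   70   68   67   71   68   68   64   62   68   59
    70   67   67   67   66   67   68   68   63   68   86   90   75   65]]
```

Ring a rests tilted on ring b, well below deck level (z 17–40 mm), so it has dropped. Next is ring c.

Request:
jog_arm(steps=[{"delta_rot":[0,0,0],"linear":[0,0,0.025],"grip":0.016},{"delta_rot":[0,0,0],"linear":[0,0,0.02],"grip":0.016},{"delta_rot":[0,0,0],"linear":[0,0,0.01],"grip":0.016},{"delta_rot":[0,0,0],"linear":[0,0,0.005],"grip":0.016},{"delta_rot":[0,0,0],"linear":[0,0,0],"grip":0.016},{"delta_rot":[0,0,0],"linear":[0.009,0,0],"grip":0.016},{"delta_rot":[0,0,0],"linear":[0.009,0,0],"grip":0.016},{"delta_rot":[0,0,0],"linear":[0.009,0,0],"grip":0.016},{"delta_rot":[0,0,0],"linear":[0.009,0,0],"grip":0.016},{"delta_rot":[0,0,0],"linear":[0.009,0,0],"grip":0.016}])

```text
t: 14.95
tool_pos: [0.5459, -0.0268, 0.0698]
tool_rot: [2.535, 1.855, 0.001]
contact_force: [-0.5, -0.8, 1.3]
opening: 0.0163
grip_force: 0.5
```

Request:
jog_arm(steps=[{"delta_rot":[0,0,0],"linear":[0.009,0,0],"grip":0.016},{"delta_rot":[0,0,0],"linear":[0.009,0,0],"grip":0.016},{"delta_rot":[0,0,0],"linear":[0.009,0,0],"grip":0.016},{"delta_rot":[0,0,0],"linear":[0.009,0,0],"grip":0.016},{"delta_rot":[0,0,0],"linear":[0.009,0,0],"grip":0.016},{"delta_rot":[0,0,0],"linear":[0.009,0,0],"grip":0.016},{"delta_rot":[0,0,0],"linear":[0.009,0,0],"grip":0.016},{"delta_rot":[0,0,0],"linear":[0.009,0,0],"grip":0.016},{"delta_rot":[0,0,0],"linear":[0.009,0,0],"grip":0.016},{"delta_rot":[0,0,0],"linear":[0.005,0,0],"grip":0.016}])

```text
t: 15.95
tool_pos: [0.5716, 0.0551, 0.0693]
tool_rot: [-2.535, -1.855, -0.0]
contact_force: [0.2, -0.1, 1.6]
opening: 0.0162
grip_force: 0.6
```

```bash
python3 -c "
from h import *
where()"
```

```text
t 15.95 tray [[ 3.9 15. ]] z 0.0693 head -27.21 tiltz [-0.  0. -1.] F [ 0.2 -0.1  1.6] op 0.016161755093757536
```

Request:
jog_arm(steps=[{"delta_rot":[0,0,0],"linear":[0.004,0,0],"grip":0.016},{"delta_rot":[0,0,0],"linear":[0.002,0,0],"grip":0.016},{"delta_rot":[0,0,0],"linear":[0,0,0],"grip":0.016},{"delta_rot":[0,0,0],"linear":[-0.01,0,0],"grip":0.016},{"delta_rot":[0,0,0],"linear":[-0.014,0,0],"grip":0.016},{"delta_rot":[0,0,-6.8],"linear":[0,0,0],"grip":0.016},{"delta_rot":[0,0,-6.8],"linear":[0,0,0],"grip":0.016},{"delta_rot":[0,0,-6.8],"linear":[0,0,0],"grip":0.016},{"delta_rot":[0,0,-6.8],"linear":[0,0,0],"grip":0.016},{"delta_rot":[0,0,0],"linear":[0,0,0],"grip":0.016}])

```text
t: 16.95
tool_pos: [0.5655, 0.0359, 0.0692]
tool_rot: [-2.03, -2.397, 0.0]
contact_force: [0.4, 0.6, 0.0]
opening: 0.0161
grip_force: 0.0
```

```bash
python3 - <<'E'
from h import *
where()
p,d=ctrl.get_image("top");p2,d=ctrl.get_image("side");a=cv2.resize(p[170:310,235:380],None,fx=2.7,fy=2.7);b=cv2.resize(p2[145:325,205:415],(400,378));b=cv2.resize(b,(400,a.shape[0]));cv2.imwrite("pics/s7.png",np.hstack([a,b])[:,:,::-1])
E
```

```text
t 16.95 tray [[-14.1  24.2]] z 0.0692 head -0.12 tiltz [-0. -0. -1.] F [0.4 0.6 0. ] op 0.016100411246429806
```

View pics/s7.png

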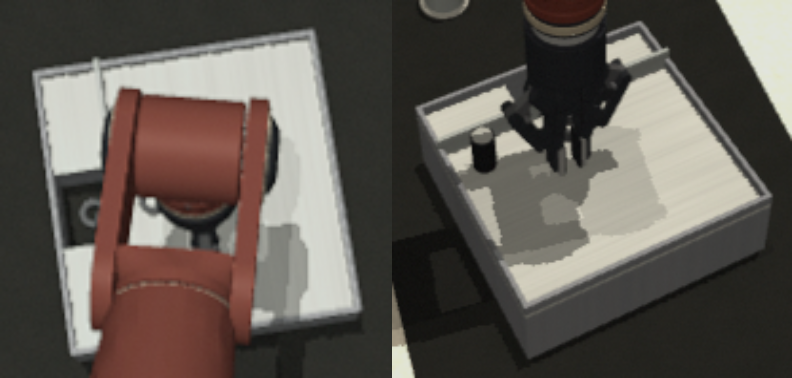

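In the left pane, ring c's lower-left part shows at about (150,203) beside the wrist, just in front of the gate. I'll convert that to tray axes.

```bash
python3 -c "
from h import *
print(tray(ray('top',[[235+x/2.7,170+y/2.7] for x,y in((139,203),(152,212),(152,203),(152,198))],.075))-[2.6,0])
p=cv2.imread('pics/s7.png')[180:225:3,128:185:3];print(p.max(2))"
```

```text
[[39.55859006  7.09976584]
 [28.81308878 17.32153169]
 [27.62450459  8.92110942]
 [26.96306878  4.24635422]]
[[ 44  47  63  97 102 102 103 104 102 103 103 104 105 105 105 106 106 106
  106]
 [ 42  46  59  90  95  96  97  98  97  98  98  99  99 100 100 101 102 102
  101]
 [ 43  47  55  78  88  89  90  91  92  91  92  93  94  94  94  94  96  96
   96]
 [ 44  48  54  69  81  83  82  84  84  84  85  86  87  87  88  88  90  90
   91]
 [ 44  47  49  59  70  71  71  72  74  76  77  79  78  79  79  80  81  82
   83]
 [ 45  44  58  83  66  58  54  54  58  58  65  67  68  68  69  71  70  72
   74]
 [ 47  49  97 156 104  68 130 166 172 102  55  59  57  58  58  60  61  61
   61]
 [ 46  51 124 189 130  93 178 221 226 148  54  65  63  61  66  72  68  65
   67]
 [ 44  54 142 188 132  99 150 195 207 143  54  58  71  71  73  76  79  79
   81]
 [ 43  62 170 204 167 113 103 134 149 117  53  39  64  77  76  74  71  71
   70]
 [ 44  65 186 213 199 153 112  95  94  92  60  38  42  59  74  83  80  74
   63]
 [ 44  68 202 214 210 202 171 126 108 109 126 112  57  34  49  70  91  86
   75]
 [ 45  81 209 214 211 213 210 184 166 169 201 195 125  49  30  39  55  69
   82]
 [ 46 102 209 214 210 211 212 213 211 211 218 215 183 115  44  22  30  40
   47]
 [ 45 122 208 214 210 211 212 215 214 215 216 214 201 180 125  56  21  22
   24]]
```

Ring c is centred near (26, 3). I'll line up behind it and push it through.

Request:
jog_arm(steps=[{"delta_rot":[0,0,0],"linear":[0,0.011,0],"grip":0.016},{"delta_rot":[0,0,0],"linear":[0,0.011,0],"grip":0.016},{"delta_rot":[0,0,0],"linear":[0.008,0,0],"grip":0.016},{"delta_rot":[0,0,0],"linear":[0.009,0,0],"grip":0.016},{"delta_rot":[0,0,0],"linear":[0.009,0,0],"grip":0.016},{"delta_rot":[0,0,0],"linear":[0.009,0,0],"grip":0.016},{"delta_rot":[0,0,0],"linear":[0.009,0,0],"grip":0.016},{"delta_rot":[0,0,0],"linear":[0.009,0.001,0],"grip":0.016},{"delta_rot":[0,0,0],"linear":[0.007,0,0],"grip":0.016},{"delta_rot":[0,0,0],"linear":[0.001,0,0],"grip":0.016}])

```text
t: 18.05
tool_pos: [0.5783, 0.1021, 0.0693]
tool_rot: [-2.027, -2.4, -0.0]
contact_force: [-0.1, 0.2, 0.5]
opening: 0.0163
grip_force: 0.0
```

Request:
jog_arm(steps=[{"delta_rot":[0,0,0],"linear":[0,0,0],"grip":0.016},{"delta_rot":[0,0,0],"linear":[0,0,0],"grip":0.016},{"delta_rot":[0,0,0],"linear":[-0.015,0,0],"grip":0.016},{"delta_rot":[0,0,0],"linear":[-0.015,0,0],"grip":0.016},{"delta_rot":[0,0,0],"linear":[0,0,-0.03],"grip":0.016},{"delta_rot":[0,0,0],"linear":[0,0,-0.05],"grip":0.016},{"delta_rot":[0,0,0],"linear":[-0.045,0,-0.02],"grip":0.016},{"delta_rot":[0,0,0],"linear":[-0.045,0,0],"grip":0.016},{"delta_rot":[0,0,0],"linear":[-0.045,0,0],"grip":0.016},{"delta_rot":[0,0,0],"linear":[-0.045,0,0],"grip":0.016}])

```text
t: 19.05
tool_pos: [0.6134, -0.1095, 0.1699]
tool_rot: [2.029, 2.397, 0.0]
contact_force: [1.1, -0.0, -0.3]
opening: 0.0163
grip_force: 0.0
```

Request:
jog_arm(steps=[{"delta_rot":[0,0,0],"linear":[-0.04,0.03,0],"grip":0.016},{"delta_rot":[0,0,0],"linear":[-0.04,0.03,0],"grip":0.016},{"delta_rot":[0,0,0],"linear":[0,0,0],"grip":0.016},{"delta_rot":[0,0,0],"linear":[0,0,0],"grip":0.016}])

```text
t: 19.45
tool_pos: [0.6855, -0.1773, 0.168]
tool_rot: [-2.031, -2.395, 0.001]
contact_force: [-0.4, 0.2, 0.1]
opening: 0.0162
grip_force: 0.0
```

```bash
python3 - <<'E'
from h import *
where()
p,d=ctrl.get_image("top");W=cloud("top",d);p2,d2=ctrl.get_image("side");a=cv2.resize(p[170:310,235:380],None,fx=2.7,fy=2.7);b=cv2.resize(p2[100:325,205:415],(400,a.shape[0]));cv2.imwrite("pics/s8.png",np.hstack([a,b])[:,:,::-1])
print((W[236:261,258:280,2]*1000).round(0).astype(int))
E
```

```text
t 19.45 tray [[-244.3  -58.5]] z 0.168 head -0.19 tiltz [-0.002  0.001 -1.   ] F [-0.4  0.2  0.1] op 0.01619269320356436
[[38 40 39 32 36 34 32 29 24 28 25 20 20 14 13 12 16  9 73 72 70 64]
 [27 26 30 27 21 15 17 18 14 10 10 14  7  8  4  5  5  9  5  4 67 71]
 [19 19 15 15 19  8  8 12  2  3 11  6  7  2  4  5 13  1 13 11 68 69]
 [ 5  7 -1  4  6  4  5  6  8  4  3  6  9  6  5  5  3  7  6  8 72 68]
 [ 4  0  0  7  4  9  2  5  1  3  8  9  9 11  9 10  8  1 11  8 66 67]
 [ 8  5  3  4  8  6  8 15  5  9  5 10  5  8 11  6  6  5  9  6  6 60]
 [ 3  8  5  4  5  5 10  4  3  2  7  5 10  4  4  7  6  4  3 14  6 63]
 [ 8 10  5  6  7  9 10  2  7 10  6  6  8  6  8  5  2  5  9  4  6 63]
 [ 9  6  6  6  8  5 -1  4  9  0 12 15 19 12  5  7  8  7  9 14  6 70]
 [ 1  5  0  7  9 10  8  2 19 17 17 20 23 20 17  7  9  6 11  2  5 71]
 [ 7  4  1  5  7 12  6 20 21 22 21 14 18 39 38 25 29 30 28  5  6 65]
 [ 3 12  9  4  8  5  9 15 23 11  4 43 41 47 48 45 47 40 32 31 24 65]
 [ 8  7  7  6 11  0 14 14 20  3 47 42 45 45 46 38 48 46 47 27 22 20]
 [12  2  7  4 12  7 22 18 16 42 44 44 35 32 30 44 46 51 42 19 17 19]
 [14  3  2  8  4  7 15 17 12 42 40 40 30 31 30 37 50 47 46 37 12 22]
 [17  9  9 10  7  8  9 19 11 38 40 37 32 32 31 34 44 51 49 42 22 22]
 [21  3  5  8 12  7  6 18 22 39 41 36 26 34 37 29 43 46 40 43 15 23]
 [22  4  4 11  8  9  7 10 22 43 42 27 32 32 32 30 41 41 38 35 81 86]
 [30  0  4  9  8  5 10  6  1 40 37 40 37 34 31 37 49 41 39 14 86 80]
 [38  5  2  6  5  6  5 14 13  8 43 41 31 40 40 45 44 45 34 20 91 89]
 [31  8  9  5  5  7  5  6  7  8  5 38 44 40 36 35 39 25 27 25 88 85]
 [42 13  8  9  3  7  4  4 -2  5  9  4  6  4  8 10  4 11 10  9 88 85]
 [43 13 10  0 11 10  5  5  6  6 11  2  4  3  8  6 -2  8  6  4 87 88]
 [44 21  5  6 10  7  3  6  5  4  5  4  8  5  2  6  4  9  6 11  2 83]
 [55 26  8  8 11 14  4  9  6  4 -1  1 10  5  6  6 66 67 73 66 69 89]]
```

View pics/s8.png

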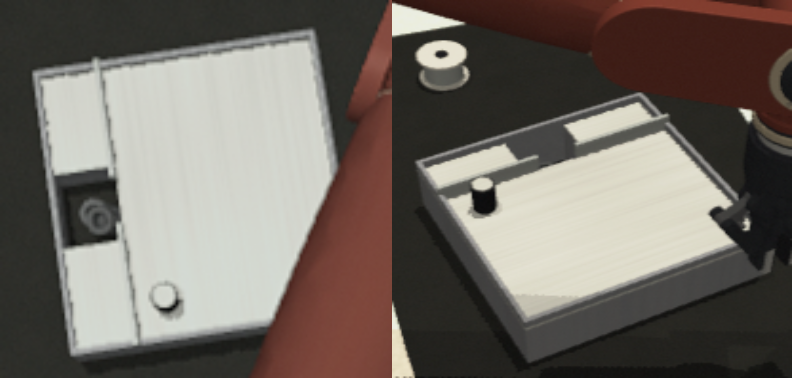

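All three rings are in the slot: left pane (95,215), stacked, with the highest point at about z 50 mm, below the 65 mm deck. The deck is clear, the capacitor and reel are in place, and the hand is clear. Handing in now.

```bash
python3 -c "
from station import ctrl
print(ctrl.finish_job())"
```

```text
the job is handed in; nothing more can be done
None
```

All three rings went through the gate one at a time and lie in the slot, stacked, with the top one tilted but below deck level; the capacitor and reel stayed put, the screwdriver was never approached (last seen in the first pictures), and the job was handed in at about 19.5 s with the hand clear.

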